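# Set the tea light pot tags on the mantel

### The job

The tea light pots on the mantel have been topped up and the hinged tags in front of them are out of date. With a fingertip, gently push over whichever tags are wrong, so that every pot with tea lights has its tag tipped away from it (ring face up, full) and the empty pot has its tag tipped towards it (bar face up, empty). Do not grip or lift anything, and leave the pots, the cloche, the dice and the figure where they stand.

Things in the scene. Friction and masses are not known exactly. Their poses are not given: they have to be found in the camera images.
- board: fixed pale marble slab (the board), 170 (x) x 340 (y) x 12 mm, lying on the mantel; origin at the centre of its underside. Its x axis points from the tag row (near the robot) to the pot row. The four tags stand 80 mm apart (y = -120, -40, 40, 120 mm) at x = -45 mm, and each tag's pot directly behind it at x = +45 mm.
- tag_a_hinge (a point): middle of the hinge pin of tag a, 60 mm above the mantel, between two posts of a fixed oak stand (posts end 4 mm above the pin, 62 mm over their outsides). x points to the tag's own pot, centred 90 mm away; y runs along the pin; z up. The tag's place on the board varies. The tag is an oak plate 44 mm wide along the pin, 4 mm thick, reaching to 52 mm from the pin.
- tag_a (a joint): angle of tag a. 0 = tipped towards its pot, 0.8 rad from upright, raised brass bar on top; 0.8 = upright; 1.6 = tipped away from its pot, towards the robot, raised brass ring on top. At either stop the free edge is 37 mm out sideways from the pin and 36 mm above it. The 40 g plate swings freely and, once past upright, falls to the stop on that side.
- tag_b_hinge (a point): middle of the hinge pin of tag b, 60 mm above the mantel, between two posts of a fixed oak stand (posts end 4 mm above the pin, 62 mm over their outsides). x points to the tag's own pot, centred 90 mm away; y runs along the pin; z up. The tag's place on the board varies. The tag is an oak plate 44 mm wide along the pin, 4 mm thick, reaching to 52 mm from the pin.
- tag_b (a joint): angle of tag b. 0 = tipped towards its pot, 0.8 rad from upright, raised brass bar on top; 0.8 = upright; 1.6 = tipped away from its pot, towards the robot, raised brass ring on top. At either stop the free edge is 37 mm out sideways from the pin and 36 mm above it. The 40 g plate swings freely and, once past upright, falls to the stop on that side.
- tag_c_hinge (a point): middle of the hinge pin of tag c, 60 mm above the mantel, between two posts of a fixed oak stand (posts end 4 mm above the pin, 62 mm over their outsides). x points to the tag's own pot, centred 90 mm away; y runs along the pin; z up. The tag's place on the board varies. The tag is an oak plate 44 mm wide along the pin, 4 mm thick, reaching to 52 mm from the pin.
- tag_c (a joint): angle of tag c. 0 = tipped towards its pot, 0.8 rad from upright, raised brass bar on top; 0.8 = upright; 1.6 = tipped away from its pot, towards the robot, raised brass ring on top. At either stop the free edge is 37 mm out sideways from the pin and 36 mm above it. The 40 g plate swings freely and, once past upright, falls to the stop on that side.
- tag_d_hinge (a point): middle of the hinge pin of tag d, 60 mm above the mantel, between two posts of a fixed oak stand (posts end 4 mm above the pin, 62 mm over their outsides). x points to the tag's own pot, centred 90 mm away; y runs along the pin; z up. The tag's place on the board varies. The tag is an oak plate 44 mm wide along the pin, 4 mm thick, reaching to 52 mm from the pin.
- tag_d (a joint): angle of tag d. 0 = tipped towards its pot, 0.8 rad from upright, raised brass bar on top; 0.8 = upright; 1.6 = tipped away from its pot, towards the robot, raised brass ring on top. At either stop the free edge is 37 mm out sideways from the pin and 36 mm above it. The 40 g plate swings freely and, once past upright, falls to the stop on that side.
- pot_full_a: a full pot: two tea light candles stacked in it, the upper standing about 6 mm out of the mouth (wick to 10 mm); glazed ceramic, loose, about 0.2 kg, outside diameter 56 mm, 34 mm high, standing on the board (rim 46 mm above the mantel). Origin at the centre of its underside. Which place on the board it has varies. Not to be moved.
- pot_full_b: a full pot: two tea light candles stacked in it, the upper standing about 6 mm out of the mouth (wick to 10 mm); glazed ceramic, loose, about 0.2 kg, outside diameter 56 mm, 34 mm high, standing on the board (rim 46 mm above the mantel). Origin at the centre of its underside. Which place on the board it has varies. Not to be moved.
- pot_full_c: a full pot: two tea light candles stacked in it, the upper standing about 6 mm out of the mouth (wick to 10 mm); glazed ceramic, loose, about 0.2 kg, outside diameter 56 mm, 34 mm high, standing on the board (rim 46 mm above the mantel). Origin at the centre of its underside. Which place on the board it has varies. Not to be moved.
- pot_empty: the empty pot: round, open and with nothing in it; glazed ceramic, loose, about 0.2 kg, outside diameter 56 mm, 34 mm high, standing on the board (rim 46 mm above the mantel). Origin at the centre of its underside. Which place on the board it has varies. Not to be moved.
- cloche: glass cloche on a round wooden base, loose, 128 mm base diameter, 170 mm high, to the left of the board; origin under its centre. Not to be moved.
- die_a: red enamelled metal die, loose 20 mm cube on the mantel, left of the board near its front edge; origin at the centre of its underside. Not to be moved.
- die_b: red enamelled metal die, loose 20 mm cube on the mantel, right of the board near its front edge; origin at the centre of its underside. Not to be moved.
- figure: tan plastic standing figure, loose, light, 80 mm high on a 40 mm round foot, on the mantel to the right of the board; origin under its foot. Not to be moved.

How it is judged:
By the outcome, as a careful person would: the job done as asked, in the order asked, and still so for the second after the job is handed in, with the robot touching nothing.
It also fails if it takes over 51 s, if anything falls off the work surface, if the arm or the gripper's body presses on something with over 40 N, if the wrist force passes 120 N, or if a joint passes its speed limit or range.

### The arm

A 6-joint arm with a two-finger parallel gripper is mounted at the origin on the work surface. World frame = base frame: x ahead of the robot, y to its left, z up, the work surface at z = 0. Lengths are in mm, angles in degrees, forces in N, time in s.
With the tool pointing down it reaches from about 300 to 850 mm from the base axis. Payload 4.2 kg.
Tool frame: the origin (TCP) lies at the very end of the fingers, on their centre line; the grasp point (between the pads) lies 19 mm behind it; z points along the fingers, y is the direction in which the jaws open and shut (so a half turn about z gives the same grasp; the last joint's range is limited). The gripper opens to 91 mm and grips with 3 to 60 N. Pads are 32 mm wide; open, the fingers measure 118 mm over their backs; the gripper's body (76 mm by 178 mm) begins 60 mm behind the grasp point.
Start: joints at [-74.198, 18.312, 89.639, -0, 72.044, -1.146], TCP at [167.619, -550.043, 213.976] pointing down, gripper open.
Joint ranges: [-177.97, 177.97], [-48.28, 115.42], [12.27, 149.76], [-77.06, 257.06], [2.81, 150.46], [-146.56, 146.56]. Speed limits (degrees/s): [147.25, 147.25, 180, 180, 180, 180].

### API

Orientations are given as [roll, pitch, yaw] about the fixed x, y, z axes, in that order (R = Rz(yaw) Ry(pitch) Rx(roll)).
In Python, from workcell import telemetry, grab_frame, job gives the robot as it stands.
- The arm moves only by the tool drive_tool, never from a script. Its argument "moves" is a list of rows, each an object of numbers: "claw": the closure, from -1 (fully open) to 1 (shut); "dx", "dy", "dz": the shift along the tool's x, y, z in units of 20 mm (1.0 is 20 mm); "yaw": the turn about the tool's z in units of 0.15 rad (1.0 is 0.15 rad). In form: [{"claw": .., "dx": .., "dy": .., "dz": .., "yaw": ..}, ...]. A call has 1 to 5 rows; each row shifts and turns the pose as measured when the row begins, along the tool's axes as they then stand; what a row does not reach is not made up. A row lasts 1/8 s, in which the tool goes at most 62.5 mm and 10.7 degrees, less where a joint would pass 70% of its speed; a pose out of reach is approached as far as the arm can. A call with a number of a shift or a turn outside -1 to 1 is refused whole. A call with a gripper value outside its range is refused whole. The fingers move at their own pace and stop on an object; "grip_force" is the grip in N (left out, the last holds). Time passes only in rows, so rows that do not move let the fingers close. It gives the time, the measured TCP pose, the force and the opening at its end, in the units of the state.
- telemetry.state(): the state, without advancing time (a new reading comes with each control period).
- grab_frame(name): name is "scene" or "top" or "wrist"; returns a dict with "color" (480x640x3 uint8, blue, green, red), "vertical_fov" (degrees; the focal length in pixels is half the picture's height over the tangent of half this angle, whatever the lens; pixels are square), "cx", "cy" (the principal point, pixels), "dist" ([k1, k2, p1, p2, k3] as OpenCV has them; the pictures are not rectified), "pose" (4x4, takes a point from camera to world coordinates). Camera axes: x right, y down, z forward; pixel columns grow to the right and rows downward; lengths in mm; the calibration is good to about 2 mm. A picture is of the moment at which its call begins. There is no depth.
- job.job_done(): hands the job in, once; it reports no verdict.
The state is a dict: "time_s": time; "qpos": joint angles; "qvel": joint speeds; "effort": joint torques, N m; "ee_pos": TCP position; "ee_rot": TCP orientation; "force": force on the tool from outside, world axes, zero at the start; "torque": the same for the moment, N m; "gripper_width": finger opening in mm.
Only numpy, scipy, OpenCV 4.12 (cv2) and the standard library are available. Lean on these libraries where they do the work, as an engineer would, in place of code of your own. Each camera call takes 0.05 s, during which the arm holds its last target.

## Working session

There is one attempt and no reset: what is moved stays moved. The work goes in short steps, Python scripts to look and compute and a tool call to move; the robot and the scene stay as the last step left them, time stands still between calls to the robot, and variables do not carry over. Pictures are saved under pics/ and viewed, and the job is handed in when it is done.

Besides the shell and the picture viewer there is one more tool, called after "Call:" as a command line: name --argument value ..., lists and objects as JSON in quotes. drive_tool: Moves the arm, as the interface text tells. Its arguments: {"type":"object","properties":{"moves":{"type":"array"},"grip_force":{"type":"number"}},"required":["moves"]}

```bash
mkdir -p pics
python3 - <<'E'
from workcell import telemetry, grab_frame
import cv2
for n in ("scene","top","wrist"):
    f=grab_frame(n); cv2.imwrite(f"pics/{n}0.png",f["color"]); print(n,f["vertical_fov"],f["cx"],f["cy"],f["dist"]); print(f["pose"].round(3) if hasattr(f["pose"],"round") else f["pose"])
s=telemetry.state(); print(s)
E
```

```text
scene 48.79891664691613 319.95232662462774 240.05177242518948 [-0.11785006  0.          0.          0.          0.        ]
[[ 8.14000e-01  4.71000e-01 -3.38000e-01  8.89807e+02]
 [ 5.80000e-01 -6.44000e-01  4.98000e-01 -5.06165e+02]
 [ 1.70000e-02 -6.02000e-01 -7.98000e-01  8.94022e+02]
 [ 0.00000e+00  0.00000e+00  0.00000e+00  1.00000e+00]]
top 51.79836613395185 326.43279402853244 229.1085735487427 [0.01836306 0.         0.         0.         0.        ]
[[-2.300000e-02 -9.990000e-01  3.600000e-02  4.778950e+02]
 [-9.990000e-01  2.200000e-02 -3.100000e-02  2.023300e+01]
 [ 3.000000e-02 -3.600000e-02 -9.990000e-01  1.062678e+03]
 [ 0.000000e+00  0.000000e+00  0.000000e+00  1.000000e+00]]
wrist 64.1528552665134 320.1516172737589 239.46014440470225 [0.0245254 0.        0.        0.        0.       ]
[[ 2.92000e-01 -9.28000e-01 -2.31000e-01  2.32817e+02]
 [-9.56000e-01 -2.84000e-01 -6.90000e-02 -5.30846e+02]
 [-1.00000e-03  2.41000e-01 -9.70000e-01  3.84783e+02]
 [ 0.00000e+00  0.00000e+00  0.00000e+00  1.00000e+00]]
{'time_s': 0.15, 'qpos': array([-7.41973700e+01,  1.83422738e+01,  8.96882817e+01,  2.33510559e-04,
        7.20405371e+01, -1.14621768e+00]), 'qvel': array([-0.01310589, -0.16942319, -0.26798984,  0.07869363,  0.05856527,
       -0.01052665]), 'effort': array([ 4.15469822e-04, -4.12774944e+01, -2.32155186e+01,  7.28301960e-02,
        4.33198095e-02, -9.41551571e-05]), 'ee_pos': array([ 167.52803007, -549.69397473,  213.33696603]), 'ee_rot': array([-1.79928926e+02, -1.64412891e-03,  1.69487745e+01]), 'force': array([-0.75118532,  0.08720157, -0.56572882]), 'torque': array([0.0462192 , 0.01959313, 0.02057307]), 'gripper_width': 91.11590061277154}
```

View pics/scene0.png

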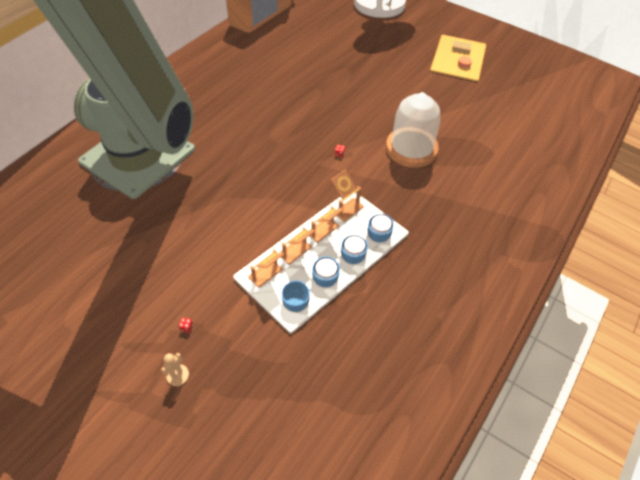

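View pics/top0.png

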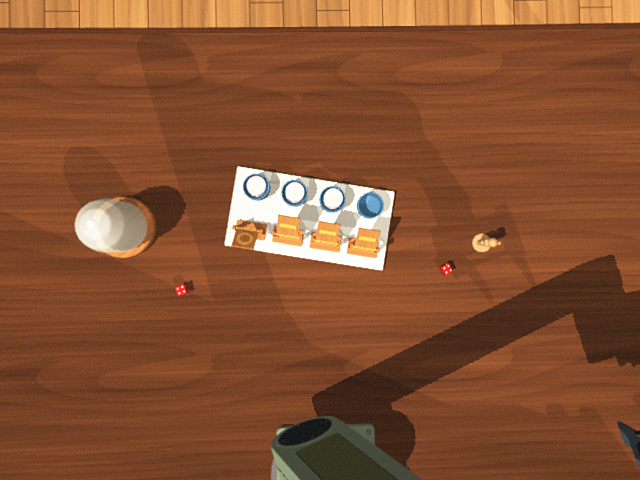

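```bash
cat > h.py <<'E'
import numpy as np, cv2
from workcell import telemetry, grab_frame
def ray(f,uv):
    fl=240/np.tan(np.radians(f["vertical_fov"]/2)); K=np.array([[fl,0,f["cx"]],[0,fl,f["cy"]],[0,0,1]])
    p=cv2.undistortPoints(np.array(uv,float).reshape(-1,1,2),K,np.array(f["dist"],float)).reshape(-1,2)
    P=np.array(f["pose"]); return P[:3,3], np.c_[p,np.ones(len(p))]@P[:3,:3].T
def onz(f,uv,z):
    o,d=ray(f,uv); return o+d*((z-o[2])/d[:,2])[:,None]
E
python3 - <<'E'
from h import *
f=grab_frame("top"); c=f["color"]
hsv=cv2.cvtColor(c,cv2.COLOR_BGR2HSV)
# board: white + enclosed hull
m=((hsv[...,1]<50)&(hsv[...,2]>150)).astype(np.uint8); m[:150]=0; m[290:]=0; m[:,:215]=0; m[:,410:]=0
pts=cv2.findNonZero(m); r=cv2.boxPoints(cv2.minAreaRect(pts)); print(r)
w=onz(f,r,12); print(w.round(1)); print([np.linalg.norm(w[i]-w[i-1]).round(1) for i in range(4)])
ce=w.mean(0); 
e=[w[i]-w[i-1] for i in range(4)]; l=max(e,key=np.linalg.norm); l=l*np.sign(l[1]); l/=np.linalg.norm(l); X=np.array([l[1],-l[0],0])
print("centre",ce.round(1),"yaw",np.degrees(np.arctan2(X[1],X[0])))
for y in(-120,-40,40,120): print(y,"hinge",(ce-45*X+y*l)[:2].round(1),"free edge bar",(ce-8*X+y*l)[:2].round(1),"pot",(ce+45*X+y*l)[:2].round(1))
b=(hsv[...,0]>95)&(hsv[...,0]<125)&(hsv[...,1]>100)
b=b.astype(np.uint8); b[:150]=0;b[290:]=0;b[:,410:]=0;b[:,:215]=0
n,_,st,_=cv2.connectedComponentsWithStats(b)
for s in st[1:]:
    if s[4]>30:
        u=[s[0]+s[2]/2-.5,s[1]+s[3]/2-.5]; print("pot",u,s[4],onz(f,[u],46)[0].round(1))
cv2.imwrite("pics/topz.png",cv2.resize(c[150:290,210:410],None,fx=4,fy=4,interpolation=cv2.INTER_CUBIC))
g=grab_frame("scene")["color"]; cv2.imwrite("pics/scz.png",cv2.resize(g[165:335,225:415],None,fx=3.5,fy=3.5,interpolation=cv2.INTER_CUBIC))
E
```

```text
[[224.23032 244.71841]
 [237.11752 165.7142 ]
 [394.6769  191.41537]
 [381.7897  270.4196 ]]
[[ 487.   204.1   12. ]
 [ 654.2  174.2   12. ]
 [ 592.8 -160.5   12. ]
 [ 424.7 -128.3   12. ]]
[np.float64(338.1), np.float64(169.8), np.float64(340.3), np.float64(171.2)]
centre [539.7  22.4  12. ] yaw -10.382260324963987
-120 hinge [473.8 -87.6] free edge bar [510.2 -94.2] pot [ 562.3 -103.8]
-40 hinge [488.2  -8.9] free edge bar [524.6 -15.5] pot [576.7 -25.1]
40 hinge [502.6  69.8] free edge bar [539.   63.2] pot [591.2  53.6]
120 hinge [517.1 148.5] free edge bar [553.5 141.8] pot [605.6 132.3]
pot [np.float64(256.0), np.float64(186.5)] 163 [604.9 131.4  46. ]
pot [np.float64(294.5), np.float64(192.5)] 165 [591.   52.7  46. ]
pot [np.float64(332.5), np.float64(198.5)] 161 [577.  -25.4  46. ]
pot [np.float64(370.0), np.float64(204.5)] 520 [ 563.  -102.7   46. ]
```

View pics/topz.png

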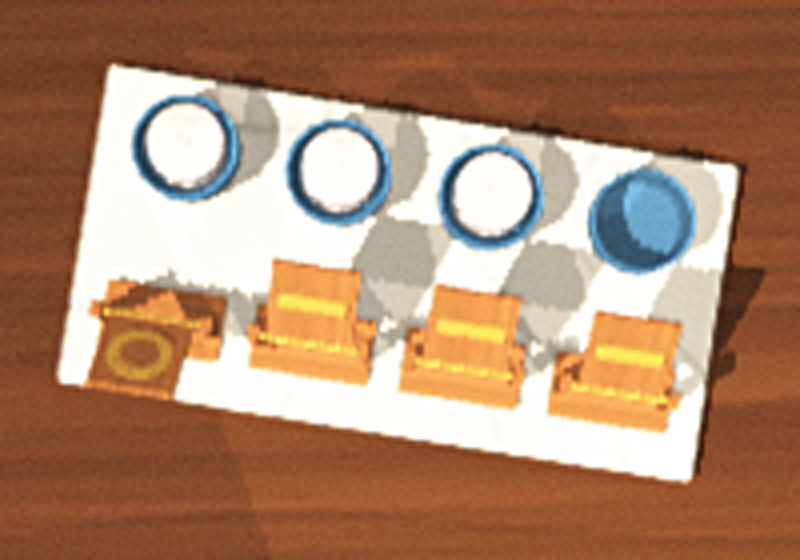

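View pics/scz.png

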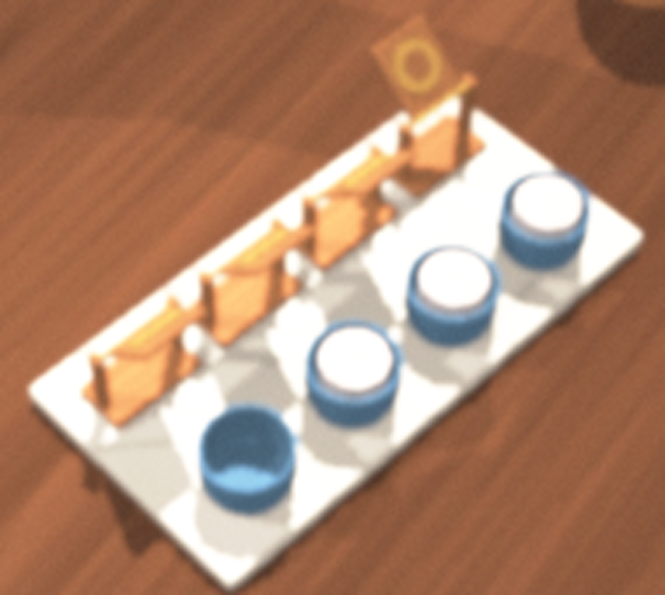

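Call:
drive_tool --moves '[{"claw":1,"dx":0.6,"dy":-1,"yaw":0.8},{"claw":1,"dx":0.6,"dy":-1,"yaw":0.8},{"claw":1,"dx":0.6,"dy":-1,"yaw":0.8},{"claw":1,"dx":0.6,"dy":-1,"yaw":0.8},{"claw":1,"dx":0.5,"dy":-1}]' --grip_force 5

```text
validation failed for argument at $.mo...
```

Call:
drive_tool --moves '[{"claw":1,"dx":0.6,"dy":-1,"dz":0,"yaw":0.8},{"claw":1,"dx":0.6,"dy":-1,"dz":0,"yaw":0.8},{"claw":1,"dx":0.6,"dy":-1,"dz":0,"yaw":0.8},{"claw":1,"dx":0.6,"dy":-1,"dz":0,"yaw":0.8},{"claw":1,"dx":0.5,"dy":-1,"dz":0,"yaw":0}]' --grip_force 5

```text
time_s: 0.88
ee_pos: [220.2, -446.0, 212.6]
ee_rot: [-179.9, 0.1, -11.7]
force: [-0.5, -0.2, -0.5]
gripper_width: 44.1
```

Call:
drive_tool --moves '[{"claw":1,"dx":0.5,"dy":-1,"dz":0,"yaw":0},{"claw":1,"dx":0.5,"dy":-1,"dz":0,"yaw":0},{"claw":1,"dx":0.5,"dy":-1,"dz":0,"yaw":0},{"claw":1,"dx":0.5,"dy":-1,"dz":0,"yaw":0},{"claw":1,"dx":0.5,"dy":-1,"dz":0,"yaw":0}]'

```text
time_s: 1.5
ee_pos: [291.2, -354.7, 212.6]
ee_rot: [-179.9, 0.1, -11.7]
force: [0.4, 0.3, -0.4]
gripper_width: 0.5
```

Call:
drive_tool --moves '[{"claw":1,"dx":0.5,"dy":-1,"dz":0,"yaw":0},{"claw":1,"dx":0.5,"dy":-1,"dz":0,"yaw":0},{"claw":1,"dx":0.5,"dy":-1,"dz":0,"yaw":0},{"claw":1,"dx":0.5,"dy":-1,"dz":0,"yaw":0},{"claw":1,"dx":0.5,"dy":-1,"dz":0,"yaw":0}]'

```text
time_s: 2.12
ee_pos: [362.2, -263.4, 212.7]
ee_rot: [-179.9, 0.1, -11.7]
force: [0.4, -1.1, -0.6]
gripper_width: 0.5
```

Call:
drive_tool --moves '[{"claw":1,"dx":0.5,"dy":-1,"dz":0,"yaw":0},{"claw":1,"dx":0.5,"dy":-1,"dz":0,"yaw":0},{"claw":1,"dx":0.5,"dy":-1,"dz":0,"yaw":0},{"claw":1,"dx":0.5,"dy":-1,"dz":0,"yaw":0},{"claw":1,"dx":0.5,"dy":-1,"dz":0,"yaw":0}]'

```text
time_s: 2.75
ee_pos: [433.2, -172.3, 212.8]
ee_rot: [-179.9, 0.1, -11.7]
force: [-0.1, -0.3, -0.4]
gripper_width: 0.5
```

Call:
drive_tool --moves '[{"claw":1,"dx":0.5,"dy":-1,"dz":0,"yaw":0},{"claw":1,"dx":0.5,"dy":-1,"dz":0,"yaw":0},{"claw":1,"dx":0.5,"dy":-1,"dz":0,"yaw":0},{"claw":1,"dx":0.5,"dy":-1,"dz":0,"yaw":0},{"claw":1,"dx":0.5,"dy":-1,"dz":0,"yaw":-0.15}]'

```text
time_s: 3.38
ee_pos: [504.1, -81.2, 212.6]
ee_rot: [-179.9, 0.1, -10.3]
force: [-0.3, -0.5, -0.1]
gripper_width: 0.6
```

Call:
drive_tool --moves '[{"claw":1,"dx":0.5,"dy":-1,"dz":0,"yaw":0},{"claw":1,"dx":0.5,"dy":-1,"dz":0,"yaw":0},{"claw":1,"dx":0.5,"dy":-1,"dz":0,"yaw":0},{"claw":1,"dx":0.5,"dy":-0.8,"dz":0,"yaw":0},{"claw":1,"dx":0,"dy":0,"dz":0,"yaw":0}]'

```text
time_s: 4.0
ee_pos: [559.6, -9.8, 212.0]
ee_rot: [-179.9, 0.2, -10.2]
force: [-0.1, 0.4, -0.4]
gripper_width: 0.7
```

Call:
drive_tool --moves '[{"claw":1,"dx":0,"dy":0.6,"dz":0.2,"yaw":0},{"claw":1,"dx":0,"dy":0,"dz":1,"yaw":0},{"claw":1,"dx":0,"dy":0,"dz":1,"yaw":0},{"claw":1,"dx":0,"dy":0,"dz":1,"yaw":0},{"claw":1,"dx":0,"dy":0,"dz":1,"yaw":0}]'

```text
time_s: 4.62
ee_pos: [555.3, -28.3, 126.8]
ee_rot: [179.9, 0.0, -10.5]
force: [0.0, -0.6, 0.4]
gripper_width: 0.5
```

Call:
drive_tool --moves '[{"claw":1,"dx":0.1,"dy":-0.35,"dz":1,"yaw":0},{"claw":1,"dx":0,"dy":0,"dz":0.9,"yaw":0},{"claw":1,"dx":0,"dy":0,"dz":0.3,"yaw":0},{"claw":1,"dx":0,"dy":0,"dz":0,"yaw":0}]'

```text
time_s: 5.12
ee_pos: [554.9, -27.0, 80.1]
ee_rot: [179.8, 0.3, -10.7]
force: [0.1, 0.1, 0.7]
gripper_width: 0.2
```

Run:
```python
from h import *
for n in ("scene","top"):
    g=grab_frame(n)["color"]; cv2.imwrite(f"pics/{n}1.png",cv2.resize(g[100:340,180:480],None,fx=2.5,fy=2.5))
print(telemetry.state()["ee_pos"])
```

```text
[555.47578344 -26.7394422   80.72651641]
```

View pics/scene1.png

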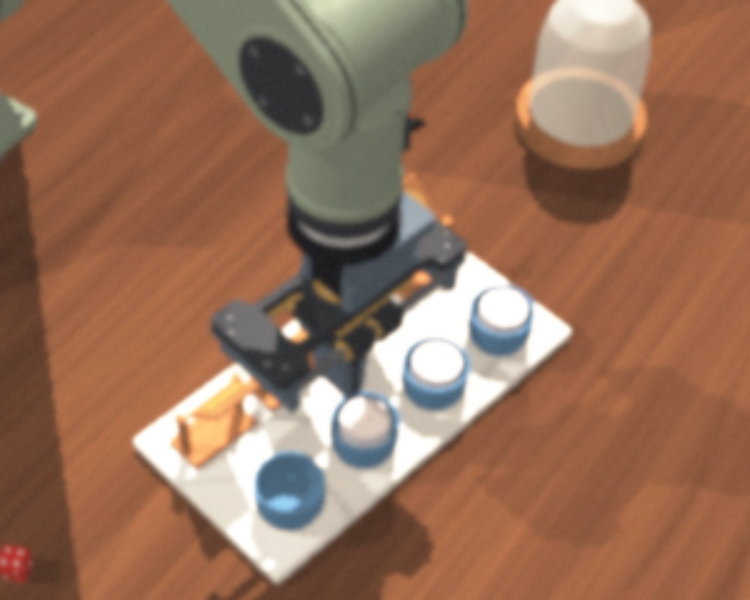

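Call:
drive_tool --moves '[{"claw":1,"dx":-0.4,"dy":-0.1,"dz":0,"yaw":0},{"claw":1,"dx":-0.4,"dy":-0.1,"dz":0,"yaw":0},{"claw":1,"dx":-0.4,"dy":0,"dz":0,"yaw":0},{"claw":1,"dx":-0.4,"dy":0,"dz":0,"yaw":0},{"claw":1,"dx":-0.4,"dy":0,"dz":0,"yaw":0}]'

```text
time_s: 5.85
ee_pos: [515.4, -14.6, 82.7]
ee_rot: [179.8, -0.0, -10.7]
force: [0.3, -0.6, 0.4]
gripper_width: 0.6
```

Call:
drive_tool --moves '[{"claw":1,"dx":-0.4,"dy":0,"dz":0,"yaw":0},{"claw":1,"dx":-0.4,"dy":0,"dz":0,"yaw":0},{"claw":1,"dx":-0.4,"dy":0,"dz":0,"yaw":0}]'

```text
time_s: 6.22
ee_pos: [489.7, -9.8, 82.6]
ee_rot: [179.8, 0.0, -10.7]
force: [0.5, -0.6, 0.1]
gripper_width: 0.7
```

Call:
drive_tool --moves '[{"claw":1,"dx":0.2,"dy":0,"dz":0,"yaw":0},{"claw":1,"dx":0.5,"dy":0,"dz":-1,"yaw":0},{"claw":1,"dx":1,"dy":0,"dz":-1,"yaw":0},{"claw":1,"dx":1,"dy":0,"dz":-1,"yaw":0},{"claw":1,"dx":1,"dy":-0.6,"dz":0,"yaw":0}]'

```text
time_s: 6.85
ee_pos: [566.8, -12.2, 144.4]
ee_rot: [179.8, -0.0, -10.7]
force: [-0.2, -0.2, -0.0]
gripper_width: 0.9
```

Run:
```python
from h import *
for n in ("scene","top"):
    g=grab_frame(n)["color"]; cv2.imwrite(f"pics/{n}2.png",cv2.resize(g[100:340,180:480],None,fx=2.5,fy=2.5))
```

```text
(no output)
```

View pics/scene2.png

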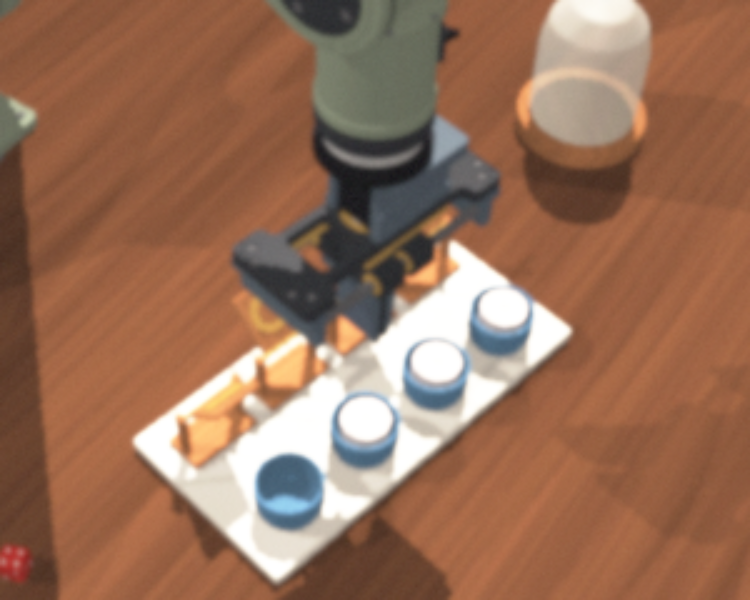

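View pics/top2.png

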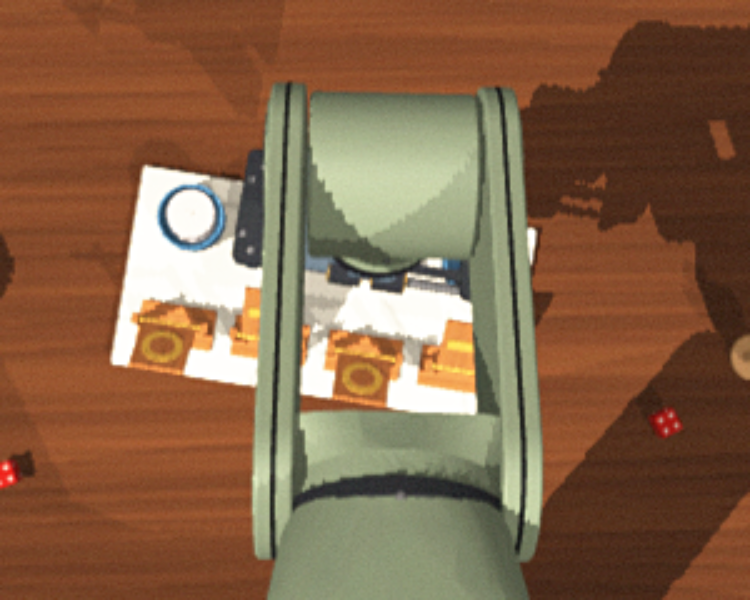

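Call:
drive_tool --moves '[{"claw":1,"dx":-0.3,"dy":-0.8,"dz":0,"yaw":0},{"claw":1,"dx":-0.2,"dy":-0.8,"dz":0,"yaw":0},{"claw":1,"dx":-0.2,"dy":-0.8,"dz":0,"yaw":0},{"claw":1,"dx":0,"dy":-0.4,"dz":0,"yaw":0},{"claw":1,"dx":0,"dy":0,"dz":0,"yaw":0}]'

```text
time_s: 7.58
ee_pos: [560.9, 51.0, 141.7]
ee_rot: [179.8, 0.3, -10.6]
force: [-0.1, 0.5, 0.0]
gripper_width: 0.8
```

Call:
drive_tool --moves '[{"claw":1,"dx":0.5,"dy":-0.4,"dz":0,"yaw":0},{"claw":1,"dx":0,"dy":0,"dz":0.2,"yaw":0}]'

```text
time_s: 7.82
ee_pos: [573.5, 57.1, 137.9]
ee_rot: [179.8, 0.2, -10.6]
force: [0.2, -0.2, -0.1]
gripper_width: 0.5
```

Call:
drive_tool --moves '[{"claw":1,"dx":0,"dy":0,"dz":0.9,"yaw":0},{"claw":1,"dx":0,"dy":0,"dz":0.9,"yaw":0},{"claw":1,"dx":0,"dy":0,"dz":0.7,"yaw":0},{"claw":1,"dx":0,"dy":0,"dz":0.2,"yaw":0},{"claw":1,"dx":0,"dy":0,"dz":0,"yaw":0}]'

```text
time_s: 8.45
ee_pos: [574.0, 55.5, 81.2]
ee_rot: [179.7, 0.2, -10.7]
force: [-0.4, 0.1, -0.2]
gripper_width: 0.8
```

Call:
drive_tool --moves '[{"claw":1,"dx":-0.4,"dy":0,"dz":0,"yaw":0},{"claw":1,"dx":-0.4,"dy":0,"dz":0,"yaw":0},{"claw":1,"dx":-0.4,"dy":0,"dz":0,"yaw":0},{"claw":1,"dx":-0.4,"dy":0,"dz":0,"yaw":0},{"claw":1,"dx":-0.4,"dy":0,"dz":0,"yaw":0}]'

```text
time_s: 9.07
ee_pos: [533.2, 63.5, 83.3]
ee_rot: [179.8, -0.0, -10.7]
force: [-0.4, -0.4, 1.0]
gripper_width: 0.5
```

Call:
drive_tool --moves '[{"claw":1,"dx":-0.4,"dy":0,"dz":0,"yaw":0},{"claw":1,"dx":-0.4,"dy":0,"dz":0,"yaw":0},{"claw":1,"dx":-0.4,"dy":0,"dz":0,"yaw":0},{"claw":1,"dx":-0.3,"dy":0,"dz":0,"yaw":0}]'

```text
time_s: 9.57
ee_pos: [500.9, 69.5, 83.2]
ee_rot: [179.8, 0.0, -10.7]
force: [0.7, -0.2, 0.6]
gripper_width: 0.4
```

Retreat up, then well clear of the view.

Call:
drive_tool --moves '[{"claw":1,"dx":0.2,"dy":0,"dz":0,"yaw":0},{"claw":1,"dx":0.5,"dy":0,"dz":-1,"yaw":0},{"claw":1,"dx":0.5,"dy":0,"dz":-1,"yaw":0},{"claw":1,"dx":0,"dy":0,"dz":-1,"yaw":0},{"claw":1,"dx":0,"dy":0,"dz":-1,"yaw":0}]'

```text
time_s: 10.2
ee_pos: [526.0, 64.9, 163.8]
ee_rot: [179.7, 0.2, -10.7]
force: [-0.8, 0.0, 0.7]
gripper_width: 0.9
```

Call:
drive_tool --moves '[{"claw":1,"dx":0,"dy":0.5,"dz":-1,"yaw":0},{"claw":1,"dx":0,"dy":1,"dz":-1,"yaw":0},{"claw":1,"dx":0,"dy":1,"dz":-1,"yaw":0},{"claw":1,"dx":0,"dy":1,"dz":-0.5,"yaw":0},{"claw":1,"dx":0,"dy":1,"dz":0,"yaw":0}]'

```text
time_s: 10.82
ee_pos: [513.5, -25.4, 238.6]
ee_rot: [179.8, -0.3, -10.6]
force: [0.3, 0.2, -0.7]
gripper_width: 0.3
```

Call:
drive_tool --moves '[{"claw":1,"dx":-0.5,"dy":1,"dz":0,"yaw":0},{"claw":1,"dx":-0.5,"dy":1,"dz":0,"yaw":0},{"claw":1,"dx":-0.5,"dy":1,"dz":0,"yaw":0},{"claw":1,"dx":-0.5,"dy":1,"dz":0,"yaw":0},{"claw":1,"dx":-0.5,"dy":1,"dz":0,"yaw":0}]'

```text
time_s: 11.45
ee_pos: [447.3, -118.9, 239.3]
ee_rot: [179.8, -0.5, -10.6]
force: [-0.5, 0.9, -0.5]
gripper_width: 0.7
```

Call:
drive_tool --moves '[{"claw":1,"dx":-0.5,"dy":1,"dz":0,"yaw":0},{"claw":1,"dx":-0.5,"dy":1,"dz":0,"yaw":0},{"claw":1,"dx":-0.5,"dy":1,"dz":0,"yaw":0},{"claw":1,"dx":-0.5,"dy":1,"dz":0,"yaw":0},{"claw":1,"dx":-0.5,"dy":1,"dz":0,"yaw":0}]'

```text
time_s: 12.08
ee_pos: [379.7, -212.7, 240.1]
ee_rot: [179.7, -0.7, -10.6]
force: [0.1, 0.1, -0.4]
gripper_width: 0.4
```

Call:
drive_tool --moves '[{"claw":1,"dx":-0.3,"dy":1,"dz":0,"yaw":0},{"claw":1,"dx":-0.3,"dy":1,"dz":0,"yaw":0},{"claw":1,"dx":-0.3,"dy":1,"dz":0,"yaw":0},{"claw":1,"dx":-0.3,"dy":1,"dz":0,"yaw":0},{"claw":1,"dx":0,"dy":0,"dz":0,"yaw":0}]'

```text
time_s: 12.7
ee_pos: [341.0, -292.2, 241.1]
ee_rot: [179.6, -0.9, -10.8]
force: [0.6, -1.6, 0.4]
gripper_width: 0.4
```

Run:
```python
from h import *
for n in ("scene","top"):
    g=grab_frame(n)["color"]; cv2.imwrite(f"pics/{n}3.png",g)
    if n=="top": 
        a=cv2.imread("pics/top0.png"); cv2.imwrite("pics/cmp3.png",np.vstack([a[150:310,60:520],g[150:310,60:520]]).repeat(1,0))
    cv2.imwrite(f"pics/{n}3z.png",cv2.resize(g[150:300,180:430],None,fx=3,fy=3))
    f=grab_frame(n);hsv=cv2.cvtColor(g,cv2.COLOR_BGR2HSV)
    if n=="top":
        b=((hsv[...,0]>95)&(hsv[...,0]<125)&(hsv[...,1]>100)).astype(np.uint8); b[:150]=0;b[290:]=0;b[:,410:]=0;b[:,:215]=0
        for s in cv2.connectedComponentsWithStats(b)[2][1:]:
            if s[4]>30: u=[s[0]+s[2]/2-.5,s[1]+s[3]/2-.5]; print(u,s[4],onz(f,[u],46)[0].round(1))
print(telemetry.state()["ee_pos"])
```

```text
[np.float64(256.0), np.float64(186.5)] 163 [604.9 131.4  46. ]
[np.float64(294.0), np.float64(192.5)] 157 [591.   53.7  46. ]
[np.float64(332.5), np.float64(198.5)] 157 [577.  -25.4  46. ]
[np.float64(370.0), np.float64(204.5)] 522 [ 563.  -102.7   46. ]
[ 341.42925268 -290.64592589  241.04662462]
```

View pics/top3z.png

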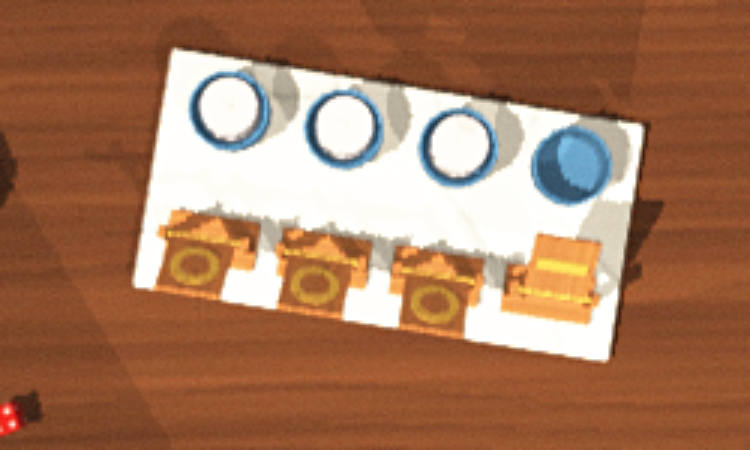

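View pics/scene3.png

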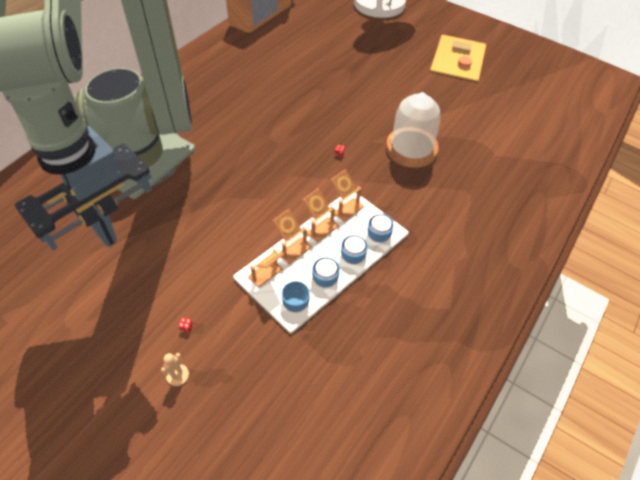

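View pics/top3.png

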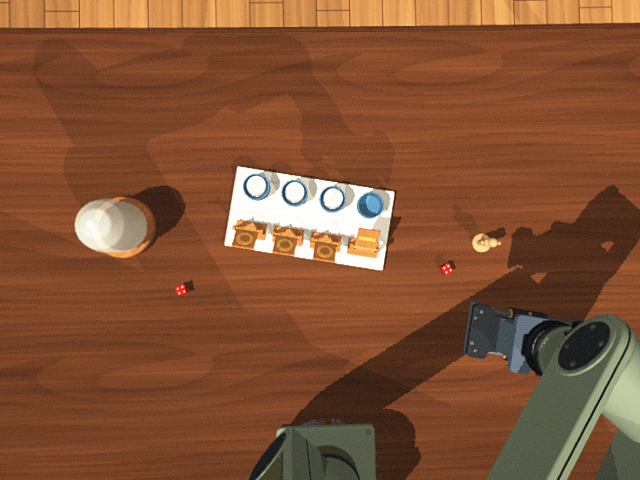

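The top picture shows rings up on the three full pots (near pixels 246,237; 286,242; 325,246) and a bar up on the empty one (367,240). The pots, cloche, dice and figure are where they were.

```bash
python3 -c "
from workcell import job; print(job.job_done())"
```

```text
the job is handed in; nothing more can be done
None
```

I pushed over the two middle tags with the closed fingertips and handed the job in at about 13 s, with the arm well clear of everything. Their pots were full but the tags showed the bar. The far-left tag (ring, full pot) and the far-right tag (bar, empty pot) were already right, so I left them alone.

In the last pictures, the three full pots have the ring up and the empty pot has the bar up. The measured pot positions match the start to within about 1 mm. The cloche, dice and figure look unmoved by eye; I did not measure them. Force readings at the end of each move stayed below about 2 N. No check failed or disagreed.

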